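Shut off the bench gas through the guard window

ROBOT

A 6-joint arm with a two-finger parallel gripper is mounted at the origin on the work surface. World frame = base frame: x ahead of the robot, y to its left, z up, the work surface at z = 0. Lengths are in m, angles in rad, forces in N, time in s.
With the tool pointing down it reaches from about 0.25 to 0.775 m from the base axis. Payload 4 kg.
Tool frame: the origin (TCP) lies at the very end of the fingers, on their centre line; the grasp point (between the pads) lies 19 mm behind it (arm.pinch_z is the distance from the TCP to the grasp point, in m); x points along the fingers, z is the direction in which the jaws open and shut, and the axes are right-handed (so a half turn about x gives the same grasp; the last joint's range is limited). The gripper opens to 85 mm and grips with 20 to 120 N. Pads are 22 mm wide; open, the fingers measure 114 mm over their backs; the gripper's body (76 mm by 85 mm) begins 54 mm behind the grasp point. The pads swing forward as they close: fully open they stand 13 mm farther back than shut.
Start: joints at [1.189, 0.087, 1.371, -0, 1.684, -0.103], TCP at [0.151, 0.529, 0.231] pointing down, gripper open.
Joint ranges: [-3.1, 3.1], [-0.76, 2.03], [0.27, 2.55], [-1.08, 4.22], [0.17, 2.65], [-2.57, 2.57]. Speed limits (rad/s): [2.79, 2.79, 3.14, 3.14, 3.14, 3.14].

INTERFACE

Orientations are given as a unit quaternion [x, y, z, w].
In Python, from bench import monitor, camera, camera_params, arm, finder gives the robot as it stands.
- The arm moves only by the tool apply_moves, never from a script. Its argument "plan" is a list that holds one entry, the list of rows, each a list of 7 numbers: the turn, a rotation vector about the tool's x, y, z in rad, then the shift along the tool's x, y, z in m, then the opening, from -1 (shut) to 1 (fully open). A call has 1 to 5 rows; each row is the pose to reach, as a shift and turn from the pose commanded when the call began, along the tool's axes at that moment; what a row does not reach only later rows make up. A row lasts 1/12 s, in which the tool goes at most 41.7 mm and 7.16 degrees, less where a joint would pass 70% of its speed; a pose out of reach is approached as far as the arm can. A call with a gripper value outside its range is refused whole. The fingers move at their own pace and stop on an object; "newtons" is the grip in N (left out, the last holds). Time passes only in rows, so rows that repeat a pose let the fingers close. It gives the time, the measured TCP pose, the force and the opening at its end, in the units of the state.
- monitor.observe(): the state, without advancing time (a new reading comes with each control period).
- camera(name): name is "scene" or "top" or "wrist"; returns the picture (480x640x3 uint8, red, green, blue); there is no depth.
- camera_params(name): a dict with "vertical_fov" (degrees; the focal length in pixels is half the picture's height over the tangent of half this angle, whatever the lens; pixels are square), "cx", "cy" (the principal point, pixels), "dist_coeffs" ([k1, k2, p1, p2, k3] as OpenCV has them; the pictures are not rectified), "R" (3x3) and "t" (3): a world point X has camera coordinates R X + t. Camera axes: x right, y down, z forward; pixel columns grow to the right and rows downward; lengths in m; the calibration is good to about 2 mm. A picture is of the moment at which its call begins: read the wrist's pose just before it. camera_params takes no time and is no camera call; for the wrist camera it gives the pose at the moment of the call.
- arm.hand_in(): hands the job in, once; it reports no verdict.
Trained networks look in the newest picture that a camera, given by its name, has taken for a name from the list of things; names that differ only in an ending like _2 or _b are one class to them, and where a whole thing is asked for, a point or a joint stands for the part that bears it (a point fixed in the world has none). Each returns a list of dicts, best first, with "p" (0 to 1); they miss things now and then, are a little off and sometimes report something else, mostly with a low value. They report only what shows in the picture. A call takes as long as a camera call.
- finder.recognise(camera, target): "centre" ([x, y, z] in m, in world coordinates, good to about 4 mm: the middle of the surface that is visible of it).
- finder.pinpoint(camera, target): "centre" ([x, y, z] in m, in world coordinates, good to about 4 mm: a listed point, or the origin of a listed thing).
The state is a dict: "time": time; "joints": joint angles; "qd": joint speeds; "tau": joint torques, N m; "eef_pos": TCP position; "tcp_rot": TCP orientation; "ft_force": force on the tool from outside, world axes, zero at the start; "moment": the same for the moment, N m; "width": finger opening in m.
Only numpy, scipy, OpenCV 4.12 (cv2) and the standard library are available. Lean on these libraries where they do the work, as an engineer would, in place of code of your own. Each camera call takes 0.05 s, during which the arm holds its last target.

TASK

Shut off the bench gas: with the fingers shut, reach down through the guard's window that lies over the flat-paddle lever and press that lever all the way down, without touching the guard and leaving the ball-ended lever beside it alone. Then come out and press the round button on the white alarm box fully in, hold it for about a second and let it go. Only press: do not lift, push or knock over any of the glassware and other things on the bench.

Things in the scene. Friction and masses are not known exactly. Their poses are not given: they have to be found in the camera images.
- guard: Fixed valve guard: a grey painted box, 170 (x) x 230 (y) x 160 mm high, with sides of upright steel bars and a flat 4 mm top plate, its upper face 160 mm above the bench, in which two equal windows are cut, side by side along y. Origin: centre of the underside, at bench level; z up. Must not be touched.
- window_left (a point): Centre of the guard's +y window, in the plane of the top plate's upper face; axes as the guard's. The window measures 80 (x) x 78 mm (y); the strip between the windows is 26 mm wide.
- window_right (a point): The same for the -y window.
- gas_lever (a joint): Angle of the flat-paddle (gas) lever: 0 = fully up (starts between 0 and 0.08), 0.4 rad = fully down at its stop. A steel lever pointing in the guard's -x, 72 mm from hinge axis (along the guard's y, 130 mm above the bench) to paddle centre. A stiff hinge, about 6 N at the paddle; it stays where it is left.
- gas_pad (a point): Centre of the upper face of the flat paddle, 36 mm long (x) x 40 mm wide x 6 mm, under the middle of one window (either one). At 0 it lies about 13 mm below the upper face of the guard's top plate, at 0.4 rad about 41 mm below it. Nothing lies under it for 90 mm.
- water_valve: The other valve in the guard: copper stem, brass block and steel lever (all included) with a ball of 26 mm diameter on its end. Must not be touched. Origin: on the bench below the window's centre.
- water_lever (a joint): Angle of the ball-ended lever, as for gas_lever (starts between 0 and 0.08); to be left as it is.
- water_ball (a point): Centre of the ball on the end of the water lever, under the middle of the other window.
- alarm_box: Fixed white alarm box lying on the bench, 90 (x) x 130 (y) x 50 mm high, with a flat black display, slots and a small lamp on its top. Origin: centre of the underside.
- ack_button (a joint): Travel of the round push button in the middle of the alarm box's top: 0 = out, 0.006 m = fully in (about 5 N, springs back).
- ack_button_top (a point): Centre of the upper face of the black button, 30 mm in diameter, in a grey collar on the box; pressed straight down.
- flask: Loose conical glass flask, 82 mm wide, 113 mm high, on the robot's side of the guard. Origin: centre of the underside (so for all loose things).
- dropper: Loose amber dropper bottle, 42 mm wide, 109 mm high, on the robot's side of the guard.
- jar: Loose jar with a white lid, 60 mm wide, 85 mm high, on the -y side of the guard.
- funnel: Loose white funnel standing mouth down, 86 mm wide, 110 mm high, on the +y side of the alarm box.
- beaker: Loose glass beaker, 70 mm wide, 85 mm high, beyond the alarm box.
- stopper: Loose rubber stopper, 30 mm wide, 28 mm high, on the robot's side of the alarm box.
- tube_rack: Loose wooden rack, 50 x 200 mm, with test tubes 105 mm high, beyond the guard.

How it is judged:
By the outcome, as a careful person would: the job done as asked, in the order asked, and still so for the second after the job is handed in, with the robot touching nothing.
It also fails if it takes over 45 s, if anything falls off the work surface, if the arm or the gripper's body presses on something with over 40 N, if the wrist force passes 120 N, or if a joint passes its speed limit or range.

## Working session

There is one attempt and no reset: what is moved stays moved. The work goes in short steps, Python scripts to look and compute and a tool call to move; the robot and the scene stay as the last step left them, time stands still between calls to the robot, and variables do not carry over. Pictures are saved under pics/ and viewed, and the job is handed in when it is done.

Besides the shell and the picture viewer there is one more tool, called after ">>>" as name([rows], argument=value, ...), one row to a line, values as JSON. apply_moves: Moves the arm, as the interface text tells. Its arguments: {"type":"object","properties":{"plan":{"type":"array"},"newtons":{"type":"number"}},"required":["plan"]}

```bash
mkdir -p pics; ls; python3 - <<'E'
from bench import monitor, camera, camera_params, arm, finder
import cv2
s=monitor.observe();print(s)
for n in ("scene","top","wrist"):
    cv2.imwrite(f"pics/{n}0.png",camera(n)[:,:,::-1]); print(n,camera_params(n))
E
```

```text
pics
{'time': 0.0, 'joints': array([ 1.18887499e+00,  8.79768491e-02,  1.37228705e+00,  1.50734479e-05,
        1.68361195e+00, -1.03117360e-01]), 'qd': array([-1.73232556e-03, -3.11913197e-05, -6.30484262e-04, -1.23974285e-03,
       -2.35348696e-03, -1.01319486e-03]), 'tau': array([-3.44924019e-04, -3.51868308e+01, -3.13269782e+01, -7.07659092e-05,
        1.06708831e-02, -6.30644763e-06]), 'eef_pos': array([0.15118125, 0.52828388, 0.23011056]), 'tcp_rot': array([-0.42608685,  0.56531828,  0.42526188,  0.56393047]), 'ft_force': array([ 0.82379433, -0.62299639, -0.0106934 ]), 'moment': array([-0.0040446 , -0.00121719, -0.0078083 ]), 'width': 0.0852995874224634}
scene {'vertical_fov': 55.018749413480414, 'cx': 314.99844425299045, 'cy': 246.26126473729016, 'dist_coeffs': array([0.01712264, 0.        , 0.        , 0.        , 0.        ]), 'R': array([[ 0.7039825 ,  0.71014343,  0.01024468],
       [ 0.54049007, -0.5263318 , -0.65638808],
       [-0.46073759,  0.46762287, -0.75435385]]), 't': array([-0.4186156 , -0.16126433,  1.29008309])}
top {'vertical_fov': 45.04878854289707, 'cx': 323.6135202221984, 'cy': 233.16888598593187, 'dist_coeffs': array([-0.11164614,  0.        ,  0.        ,  0.        ,  0.        ]), 'R': array([[-0.01844425, -0.99954038, -0.02405897],
       [-0.99874458,  0.01953978, -0.0461244 ],
       [ 0.04657331,  0.02317804, -0.99864594]]), 't': array([0.09154789, 0.52327228, 1.18762918])}
wrist {'vertical_fov': 67.18308658636516, 'cx': 313.3376804043505, 'cy': 239.11327758737164, 'dist_coeffs': array([0.01986797, 0.        , 0.        , 0.        , 0.        ]), 'R': array([[ 0.27469691,  0.96152917, -0.00180533],
       [ 0.90805826, -0.25880262,  0.32931962],
       [ 0.31618319, -0.09210243, -0.94421678]]), 't': array([-0.54958446, -0.04450196,  0.37993858])}
```

View pics/scene0.png

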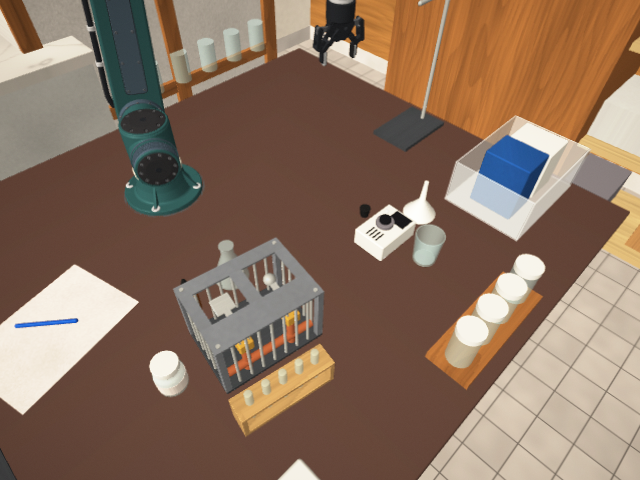

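View pics/top0.png

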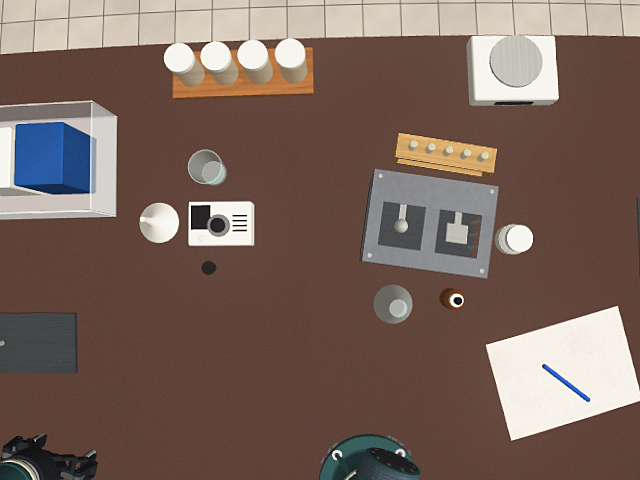

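```bash
python3 - <<'E'
from bench import monitor, camera, camera_params, arm, finder
for c in ("top","scene"):
  camera(c)
  for t in ("guard","window_left","window_right","gas_pad","water_ball","ack_button_top","alarm_box","stopper","funnel","flask","dropper","jar","beaker","tube_rack"):
    r=finder.pinpoint(c,t); print(c,t,[(x['centre'].round(4) if hasattr(x['centre'],'round') else x['centre'],round(float(x['p']),2)) for x in r[:2]])
print(monitor.observe()['time'])
E
```

```text
top guard [([0.5334, -0.1177, 0.0008], 0.81)]
top window_left [([0.5278, -0.0627, 0.1598], 0.88)]
top window_right [([0.5114, -0.1642, 0.1565], 0.74), ([0.6565, 0.3156, -0.0006], 0.41)]
top gas_pad [([0.5117, -0.1665, 0.1469], 0.9), ([0.3701, -0.0527, 0.0002], 0.3)]
top water_ball [([0.5311, -0.0634, 0.1415], 0.69)]
top ack_button_top [([0.542, 0.294, 0.0717], 0.47)]
top alarm_box [([0.5305, -0.0625, 0.1433], 0.63), ([0.5516, 0.2932, 0.0015], 0.58)]
top stopper [([0.4577, 0.321, 0.0025], 0.54), ([0.6589, 0.3153, 0.003], 0.46)]
top funnel [([0.5568, 0.4374, -0.0025], 0.91)]
top flask [([0.3731, -0.0568, -0.0004], 0.62)]
top dropper [([0.3827, -0.1761, -0.0009], 0.91)]
top jar [([0.5058, -0.3054, -0.0036], 0.88)]
top beaker [([0.6608, 0.3167, 0.0038], 0.72)]
top tube_rack [([0.6768, -0.1634, -0.0015], 0.86)]
scene guard [([0.5272, -0.119, 0.0029], 0.57)]
scene window_left [([0.531, -0.064, 0.1588], 0.93)]
scene window_right [([0.508, -0.1636, 0.1638], 0.8), ([0.5273, -0.0659, -0.0035], 0.64)]
scene gas_pad [([0.5117, -0.1617, 0.149], 0.61)]
scene water_ball [([0.5326, -0.0589, 0.1437], 0.57), ([0.5476, 0.2949, 0.0744], 0.28)]
scene ack_button_top [([0.545, 0.2921, 0.0745], 0.47)]
scene alarm_box [([0.5503, 0.2941, -0.0005], 0.8)]
scene stopper [([0.4552, 0.3203, -0.0002], 0.7), ([0.5473, 0.2919, 0.074], 0.32)]
scene funnel [([0.5568, 0.4346, 0.0002], 0.83), ([0.4573, 0.3264, 0.0002], 0.31)]
scene flask [([0.3744, -0.0524, -0.0026], 0.96), ([0.5285, -0.1162, 0.0031], 0.16)]
scene dropper [([0.3873, -0.1745, 0.0004], 0.36)]
scene jar [([0.5065, -0.3034, -0.0025], 0.84)]
scene beaker [([0.6577, 0.3147, -0.0017], 0.82)]
scene tube_rack [([0.679, -0.1714, -0.0009], 0.69)]
1.65
```

The flat paddle is in the right (-y) window, near top-view pixel (457,233). The ball is in the left window at (401,226), and the button is at (218,225). Next I'll refine the guard and button positions from pixels.

```bash
python3 - <<'E'
import cv2
a=cv2.imread("pics/top0.png")
cv2.imwrite("pics/t_guard.png",cv2.resize(a[160:290,350:510],None,fx=5,fy=4.6,interpolation=cv2.INTER_CUBIC)[:598,:800])
cv2.imwrite("pics/t_box.png",cv2.resize(a[190:285,130:270],None,fx=5,fy=5,interpolation=cv2.INTER_CUBIC))
E
```

```text
(no output)
```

View pics/t_guard.png

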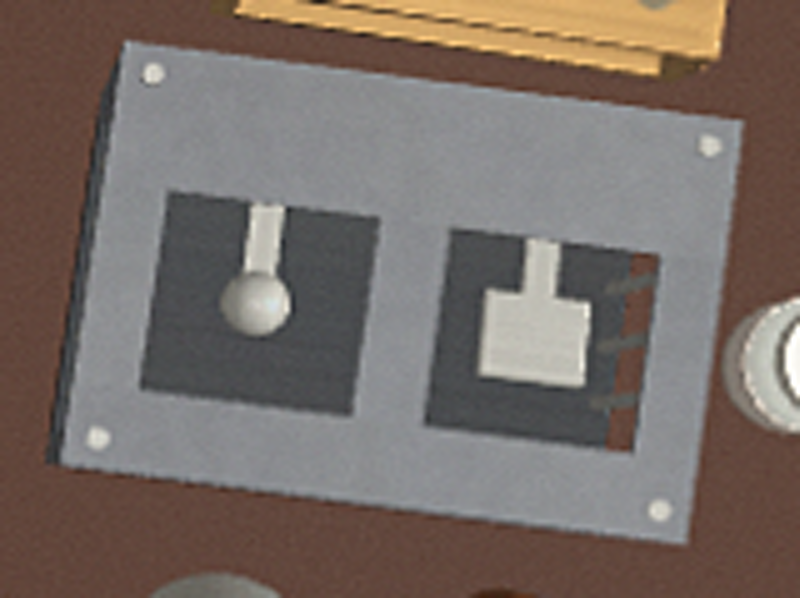

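View pics/t_box.png

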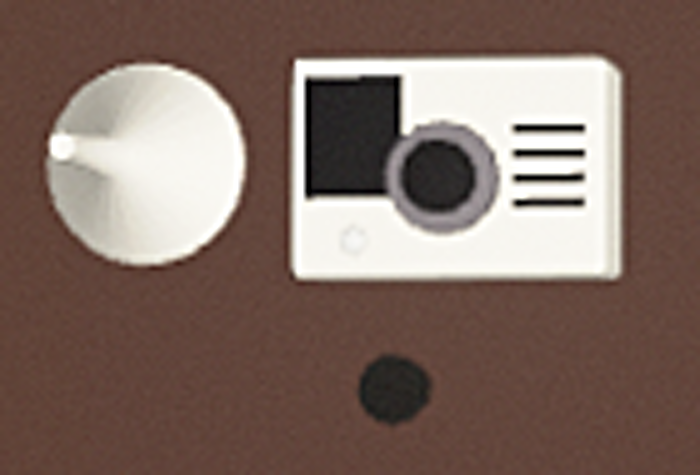

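```bash
cat > h.py <<'E'
import numpy as np, cv2
from bench import monitor, camera, camera_params, arm, finder
from scipy.spatial.transform import Rotation as Ro
def ray(name,px,z,P=None):
    P=P or camera_params(name); f=240/np.tan(np.radians(P['vertical_fov']/2))
    K=np.array([[f,0,P['cx']],[0,f,P['cy']],[0,0,1]])
    u=cv2.undistortPoints(np.array(px,float).reshape(-1,1,2),K,P['dist_coeffs']).reshape(-1,2)
    d=np.c_[u,np.ones(len(u))]@P['R']; c=-P['R'].T@P['t']
    return c+d*((z-c[2])/d[:,2])[:,None]
def rel(goal,yaw):
    "shift in tool axes and rotvec to goal (tool down, tool z at heading yaw)"
    s=monitor.observe(); R=Ro.from_quat(s['tcp_rot'])
    x=np.array([0,0,-1.]); z=np.array([np.cos(yaw),np.sin(yaw),0]); y=np.cross(z,x)
    G=Ro.from_matrix(np.c_[x,y,z])
    return (R.inv()*G).as_rotvec().round(4), R.inv().apply(np.array(goal)-s['eef_pos']).round(4)
E
python3 - <<'E'
from h import *
g=lambda L:[(350+u/5,160+v/4.6) for u,v in L]
for n,L,z in (("win",[(451,228),(660,254),(634,452),(424,426)],.16),("winL",[(168,191),(380,216),(352,415),(141,388)],.16),("plate",[(126,42),(743,121),(688,543),(62,463)],.16),("pad",[(486,289),(590,301),(585,386),(479,375)],.147)):
    w=ray("top",g(L),z); print(n,w.round(4).tolist(),w.mean(0).round(4), np.linalg.norm(np.roll(w,-1,0)-w,axis=1).round(4))
    v=(w[0]-w[1]+w[3]-w[2]); print("yaw",-np.arctan2(v[0],v[1]))
print(ray("top",[(217.6,225.2)],.072))
print("box",ray("top",[(130+295/5,190+58/5),(130+603/5,190+58/5),(130+606/5,190+278/5),(130+295/5,190+278/5)],.05))
s=monitor.observe(); R=Ro.from_quat(s['tcp_rot']).as_matrix(); print(R.round(3))
E
```

```text
win [[0.557, -0.1353, 0.16], [0.5452, -0.2119, 0.16], [0.4669, -0.1999, 0.16], [0.4788, -0.1233, 0.16]] [ 0.512  -0.1676  0.16  ] [0.0775 0.0793 0.0775 0.0792]
yaw -0.1530523195732218
winL [[0.5737, -0.0323, 0.16], [0.5623, -0.1095, 0.16], [0.4836, -0.0971, 0.16], [0.4958, -0.0206, 0.16]] [ 0.5288 -0.0649  0.16  ] [0.078  0.0796 0.0774 0.0788]
yaw -0.15246056044998166
plate [[0.6335, -0.0184, 0.16], [0.5979, -0.2445, 0.16], [0.4305, -0.2188, 0.16], [0.4668, 0.0087, 0.16]] [ 0.5322 -0.1183  0.16  ] [0.2289 0.1693 0.2303 0.169 ]
yaw -0.15732955113234484
pad [[0.5333, -0.1499, 0.147], [0.5278, -0.1884, 0.147], [0.4937, -0.1855, 0.147], [0.4989, -0.1463, 0.147]] [ 0.5134 -0.1676  0.147 ] [0.0389 0.0342 0.0395 0.0346]
yaw -0.137529135810756
[[0.54218241 0.29099957 0.072     ]]
box [[0.59306596 0.35431537 0.05      ]
 [0.59013713 0.22754899 0.05      ]
 [0.50094042 0.22741095 0.05      ]
 [0.5032584  0.35491679 0.05      ]]
[[ 0.    -0.961  0.275]
 [ 0.     0.275  0.961]
 [-1.    -0.     0.   ]]
```

```bash
python3 - <<'E'
from h import *
print(rel([.512,-.166,.235],1.417))
print(rel([.42,.29,.235],1.417))
E
```

```text
(array([-1.25e-01,  1.00e-04,  0.00e+00]), array([-0.0037, -0.5379, -0.5687]))
(array([-1.25e-01,  1.00e-04,  0.00e+00]), array([-0.0037, -0.324 , -0.1556]))
```

>>> apply_moves([
  [[0,0,0,-0.005,-0.029,-0.03,-1],[-0.06,0,0,-0.005,-0.057,-0.06,-1],[-0.125,0,0,-0.005,-0.085,-0.09,-1],[-0.125,0,0,-0.005,-0.113,-0.12,-1],[-0.125,0,0,-0.005,-0.14,-0.148,-1]],
], newtons=40)

```text
time: 2.07
eef_pos: [0.2456, 0.3462, 0.2364]
tcp_rot: [-0.46, 0.536, 0.46, 0.537]
ft_force: [1.4, 0.3, 0.8]
width: 0.0258
```

```bash
python3 - <<'E'
from h import *
s=monitor.observe();print(s['time'],s['eef_pos'],s['width'])
print(rel([.512,-.166,.235],1.417))
E
```

```text
2.0667 [0.24557576 0.34617279 0.2364329 ] 0.025778624125854577
(array([0.0009, 0.0003, 0.0006]), array([ 0.0015, -0.3413, -0.4656]))
```

>>> apply_moves([
  [[0,0,0,0,-0.024,-0.033,-1],[0,0,0,0,-0.048,-0.066,-1],[0,0,0,0,-0.072,-0.099,-1],[0,0,0,0,-0.096,-0.132,-1],[0,0,0,0,-0.12,-0.165,-1]],
])

```text
time: 2.48
eef_pos: [0.3389, 0.1647, 0.2367]
tcp_rot: [-0.46, 0.536, 0.46, 0.537]
ft_force: [1.7, 0.9, -0.3]
width: 0.0
```

>>> apply_moves([
  [[0,0,0,0,-0.024,-0.033,-1],[0,0,0,0,-0.048,-0.066,-1],[0,0,0,0,-0.072,-0.099,-1],[0,0,0,0,-0.096,-0.132,-1],[0,0,0,0,-0.12,-0.165,-1]],
])

```text
time: 2.9
eef_pos: [0.4323, -0.017, 0.2367]
tcp_rot: [-0.46, 0.537, 0.46, 0.537]
ft_force: [1.3, 0.7, -0.7]
width: -0.0
```

```bash
python3 - <<'E'
from h import *
s=monitor.observe();print(s['time'],s['eef_pos'],s['width'])
print(rel([.512,-.166,.235],1.417))
E
```

```text
2.9 [ 0.43231102 -0.01701556  0.23666934] -2.8924561915723044e-05
(array([-0.0006,  0.0003,  0.0012]), array([ 0.0017, -0.1016, -0.135 ]))
```

>>> apply_moves([
  [[0,0,0,0,-0.024,-0.033,-1],[0,0,0,0,-0.048,-0.066,-1],[0,0,0,0,-0.072,-0.099,-1],[0,0,0,0,-0.096,-0.129,-1],[0,0,0,0.002,-0.101,-0.134,-1]],
])

```text
time: 3.32
eef_pos: [0.5128, -0.1681, 0.2334]
tcp_rot: [-0.459, 0.539, 0.458, 0.538]
ft_force: [-0.3, -0.3, -0.2]
width: 0.0001
```

```bash
python3 - <<'E'
from h import *
for n in ("scene","wrist"):
    cv2.imwrite(f"pics/{n}1.png",camera(n)[:,:,::-1])
a=cv2.imread("pics/scene1.png"); cv2.imwrite("pics/s1.png",cv2.resize(a[150:390,130:390],None,fx=3,fy=2.5,interpolation=cv2.INTER_CUBIC))
for t in ("window_right","gas_pad"):
    r=finder.pinpoint("wrist",t); print(t,[(np.round(x['centre'],4),round(float(x['p']),2)) for x in r[:2]])
print(rel([.512,-.166,.235],1.417))
E
```

```text
window_right []
gas_pad [(array([ 0.5123, -0.164 ,  0.1501]), 0.9)]
(array([ 0.0003,  0.0011, -0.001 ]), array([-0.0009, -0.0019, -0.0038]))
```

View pics/s1.png

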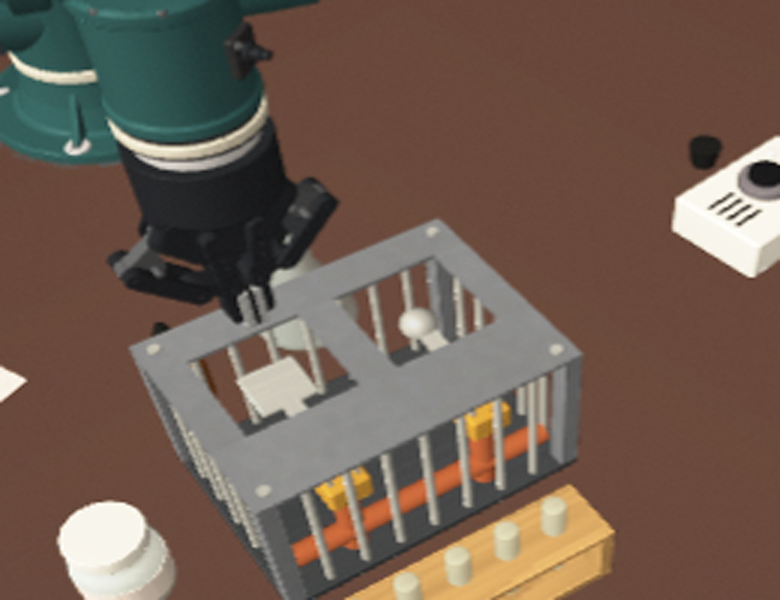

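View pics/wrist1.png

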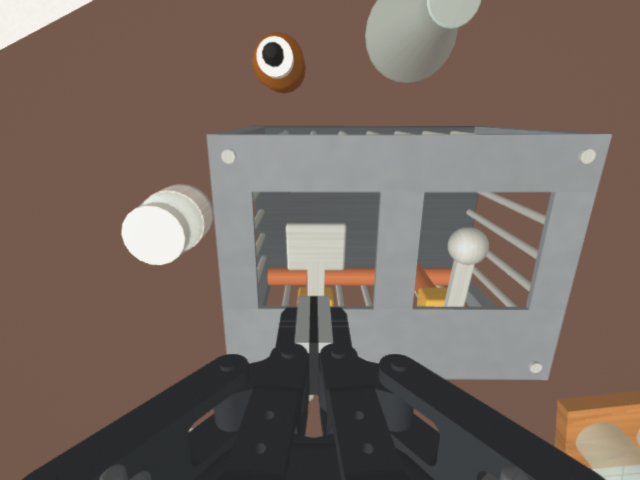

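```bash
python3 - <<'E'
from h import *
s=monitor.observe(); R=Ro.from_quat(s['tcp_rot']).as_matrix(); p=s['eef_pos']
def pl(name,px):
    for q in px:
        a=ray(name,[q],0)[0]; b=ray(name,[q],1)[0]; d=b-a; n=R[:,1]
        X=a+d*(n@(p-a))/(n@d); print(name,q,(R.T@(X-p)*1000).round(1))
c=lambda L:[(130+u/3,150+v/2.5) for u,v in L]
pl("scene",c([(245,318),(268,315),(335,190),(330,212),(120,265),(130,285),(215,300),(178,298),(300,245),(270,280)]))
pl("wrist",[(314,297),(232,360),(222,370),(393,360),(405,367),(280,350),(350,350),(280,312),(348,312),(310,400)])
a=cv2.imread("pics/scene1.png"); cv2.imwrite("pics/s1b.png",cv2.resize(a[190:290,160:260],None,fx=6,fy=6,interpolation=cv2.INTER_CUBIC))
E
```

```text
scene (211.66666666666669, 277.2) [ 4.8 -0.  -9.8]
scene (219.33333333333331, 276.0) [11.9  0.   3.9]
scene (241.66666666666669, 226.0) [-81.3  -0.   60.8]
scene (240.0, 234.8) [-63.2   0.   55.3]
scene (170.0, 256.0) [-90.8  -0.  -64.1]
scene (173.33333333333334, 264.0) [-70.6   0.  -63.4]
scene (201.66666666666669, 270.0) [-25.4  -0.  -23.2]
scene (189.33333333333334, 269.2) [-41.7   0.  -42.2]
scene (230.0, 248.0) [-43.9   0.   33.4]
scene (220.0, 262.0) [-22.3   0.   10.9]
wrist (314, 297) [12.6 -0.   0.5]
wrist (232, 360) [-34.1   0.  -28.9]
wrist (222, 370) [-39.4   0.  -31.1]
wrist (393, 360) [-34.1  -0.   28.6]
wrist (405, 367) [-37.8   0.   32. ]
wrist (280, 350) [-28.4   0.  -12.2]
wrist (350, 350) [-28.4  -0.   13.8]
wrist (280, 312) [ -1.3   0.  -14.6]
wrist (348, 312) [-1.2  0.  15.5]
wrist (310, 400) [-53.1  -0.   -0.9]
```

View pics/s1b.png

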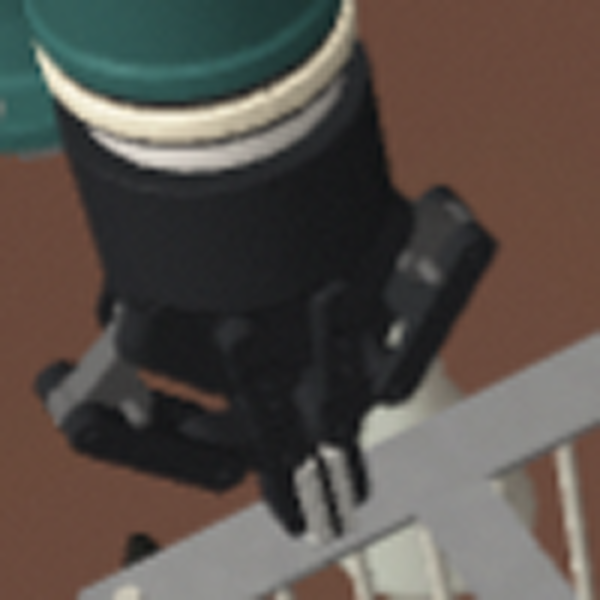

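```bash
python3 - <<'E'
from h import *
a=cv2.imread("pics/wrist1.png"); cv2.imwrite("pics/w1b.png",cv2.resize(a[280:480,180:450],None,fx=2.96,fy=2.96,interpolation=cv2.INTER_CUBIC))
E
```

```text
(no output)
```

View pics/w1b.png

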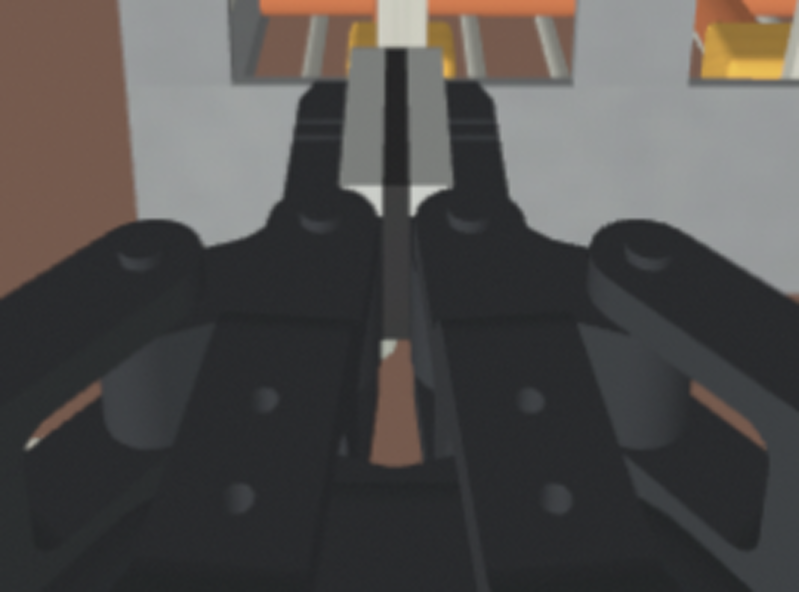

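```bash
python3 - <<'E'
from h import *
s=monitor.observe(); R=Ro.from_quat(s['tcp_rot']).as_matrix(); p=s['eef_pos']
for y in (.0,.011,.014,.018):
  print("y",y)
  for q in [(397,47),(346,47),(308,85),(300,100),(272,210),(195,240),(150,220),(110,232),(60,262),(0,297),(635,220),(680,232),(740,265)]:
    q=(180+q[0]/2.96,280+q[1]/2.96)
    P=camera_params("wrist")
    a=ray("wrist",[q],0,P)[0]; b=ray("wrist",[q],1,P)[0]; d=b-a; n=R[:,1]; o=p+n*y
    X=a+d*(n@(o-a))/(n@d); print((R.T@(X-p)*1000).round(1))
E
```

```text
y 0.0
[13.7 -0.   0.5]
[13.7  0.  -7.8]
[  1.6  -0.  -13. ]
[ -2.8   0.  -13.9]
[-29.    0.  -15.2]
[-34.7  -0.  -23.8]
[-30.9  -0.  -30. ]
[-33.2  -0.  -34.4]
[-38.6  -0.  -38.8]
[-44.4   0.  -43.7]
[-30.9   0.   29.8]
[-33.1  -0.   34.8]
[-39.    0.   40.2]
y 0.011
[-6.9 11.   0.5]
[-6.9 11.  -6.7]
[-17.4  11.  -11.3]
[-21.2  11.  -12. ]
[-43.9  11.  -13.2]
[-48.9  11.  -20.6]
[-45.6  11.  -26. ]
[-47.6  11.  -29.8]
[-52.3  11.  -33.7]
[-57.3  11.  -37.9]
[-45.5  11.   25.9]
[-47.5  11.   30.2]
[-52.6  11.   34.9]
y 0.014
[-12.5  14.    0.5]
[-12.5  14.   -6.4]
[-22.5  14.  -10.8]
[-26.2  14.  -11.5]
[-48.   14.  -12.6]
[-52.8  14.  -19.8]
[-49.6  14.  -25. ]
[-51.5  14.  -28.6]
[-56.   14.  -32.3]
[-60.8  14.  -36.4]
[-49.5  14.   24.8]
[-51.4  14.   29. ]
[-56.3  14.   33.5]
y 0.018
[-19.9  18.    0.4]
[-19.9  18.   -6.1]
[-29.4  18.  -10.2]
[-32.8  18.  -10.9]
[-53.4  18.  -11.9]
[-57.9  18.  -18.6]
[-54.9  18.  -23.5]
[-56.7  18.  -26.9]
[-60.9  18.  -30.4]
[-65.5  18.  -34.3]
[-54.9  18.   23.4]
[-56.7  18.   27.3]
[-61.3  18.   31.6]
```

The links only widen past ±25 mm more than about 45 mm behind the tip, so a depth of about 40 mm fits inside the window's ±39 mm. I'll descend now.

>>> apply_moves([
  [[0,0,0,0,-0.002,-0.004,-1],[0,0,0,0.015,-0.002,-0.004,-1],[0,0,0,0.03,-0.002,-0.004,-1],[0,0,0,0.045,-0.002,-0.004,-1],[0,0,0,0.06,-0.002,-0.004,-1]],
])

```text
time: 3.93
eef_pos: [0.5123, -0.1657, 0.1747]
tcp_rot: [-0.461, 0.536, 0.46, 0.537]
ft_force: [0.1, -0.6, -0.9]
width: 0.0003
```

```bash
python3 - <<'E'
from h import *
for n in ("scene","top"):
    cv2.imwrite(f"pics/{n}2.png",camera(n)[:,:,::-1])
a=cv2.imread("pics/scene2.png"); b=cv2.imread("pics/top2.png")
cv2.imwrite("pics/c2.png",np.hstack([cv2.resize(a[200:390,165:325],(400,475)),cv2.resize(b[160:290,350:510],(400,325+150))]))
print(rel([.512,-.166,.140],1.417),monitor.observe()['eef_pos'])
E
```

```text
(array([ 0.002 ,  0.0015, -0.0049]), array([ 0.0319, -0.0016, -0.0008])) [ 0.51067052 -0.16505934  0.17192495]
```

View pics/c2.png

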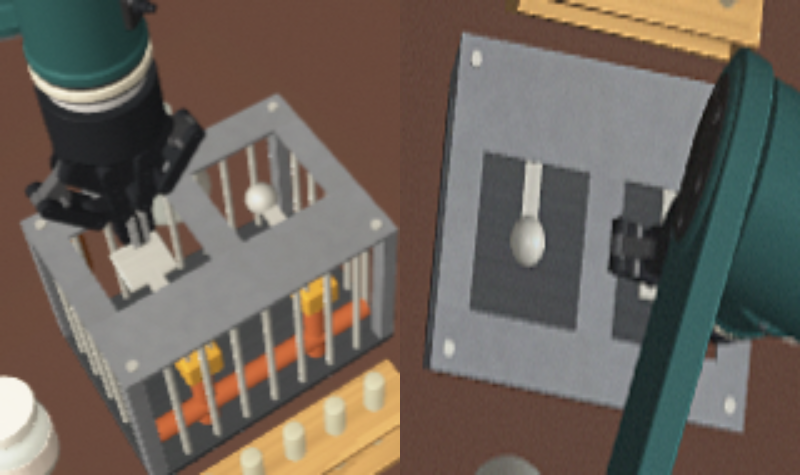

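>>> apply_moves([
  [[0,0,0,0.008,-0.002,-0.001,-1],[0,0,0,0.016,-0.002,-0.001,-1],[0,0,0,0.023,-0.002,-0.001,-1],[0,0,0,0.028,-0.002,-0.001,-1],[0,0,0,0.032,-0.002,-0.001,-1]],
])

```text
time: 4.45
eef_pos: [0.5139, -0.1682, 0.1427]
tcp_rot: [-0.46, 0.537, 0.46, 0.537]
ft_force: [-1.7, 0.7, 5.6]
width: -0.0001
```

>>> apply_moves([
  [[0,0,0,0.003,0,0,-1],[0,0,0,0.006,0,0,-1],[0,0,0,0.009,0,0,-1],[0,0,0,0.009,0,0,-1]],
])

```text
time: 4.78
eef_pos: [0.5139, -0.1683, 0.1336]
tcp_rot: [-0.46, 0.537, 0.46, 0.537]
ft_force: [-1.4, -0.4, 1.2]
width: -0.0002
```

```bash
python3 - <<'E'
from h import *
cv2.imwrite("pics/scene3.png",camera("scene")[:,:,::-1])
a=cv2.imread("pics/scene3.png")
cv2.imwrite("pics/c3.png",cv2.resize(a[200:390,165:325],(640,600),interpolation=cv2.INTER_CUBIC))
s=monitor.observe();print(s['eef_pos'],s['ft_force'])
E
```

```text
[ 0.51423119 -0.16842274  0.1335376 ] [-0.69287355  0.5775797   2.15961939]
```

View pics/c3.png

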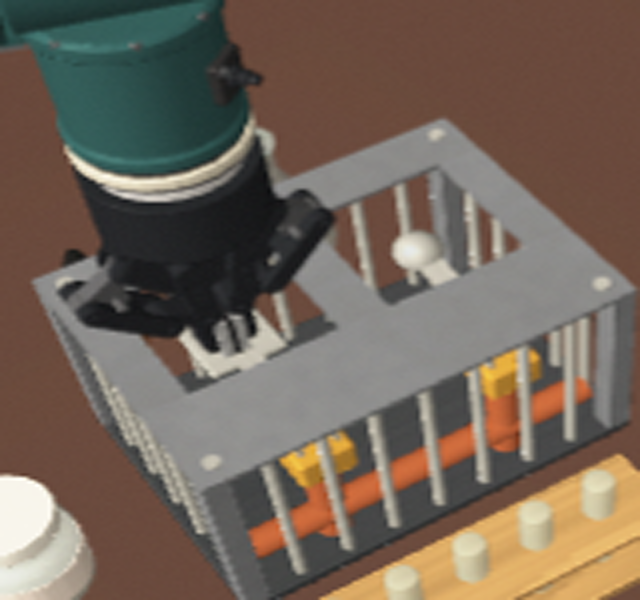

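>>> apply_moves([
  [[0,0,0,0.002,0.001,0,-1],[0,0,0,0.004,0.001,0,-1],[0,0,0,0.006,0.001,0,-1],[0,0,0,0.008,0.001,0,-1]],
])

```text
time: 5.17
eef_pos: [0.5143, -0.1685, 0.1267]
tcp_rot: [-0.461, 0.536, 0.459, 0.538]
ft_force: [-2.7, 0.3, 5.6]
width: 0.0001
```

>>> apply_moves([
  [[0,0,0,0.001,0,0,-1],[0,0,0,0.002,0,0,-1]],
])

```text
time: 5.33
eef_pos: [0.5144, -0.1685, 0.1247]
tcp_rot: [-0.461, 0.536, 0.459, 0.538]
ft_force: [-1.6, 1.1, 5.2]
width: 0.0
```

>>> apply_moves([
  [[0,0,0,0.001,0,0,-1],[0,0,0,0.002,0,0,-1]],
])

```text
time: 5.5
eef_pos: [0.5145, -0.1685, 0.1228]
tcp_rot: [-0.461, 0.536, 0.459, 0.538]
ft_force: [-0.9, 1.0, 5.5]
width: -0.0001
```

>>> apply_moves([
  [[0,0,0,0.001,0,0,-1],[0,0,0,0.001,0,0,-1]],
])

```text
time: 5.67
eef_pos: [0.5147, -0.1685, 0.1217]
tcp_rot: [-0.461, 0.536, 0.459, 0.538]
ft_force: [-0.4, 1.7, 4.5]
width: -0.0002
```

>>> apply_moves([
  [[0,0,0,0.001,0,0,-1],[0,0,0,0.001,0,0,-1]],
])

```text
time: 5.83
eef_pos: [0.5148, -0.1685, 0.1208]
tcp_rot: [-0.461, 0.536, 0.459, 0.538]
ft_force: [0.7, 0.3, 5.7]
width: -0.0003
```

>>> apply_moves([
  [[0,0,0,0.001,0,0,-1],[0,0,0,0.002,0,0,-1],[0,0,0,0.002,0,0,-1]],
])

```text
time: 6.08
eef_pos: [0.5149, -0.1686, 0.1204]
tcp_rot: [-0.462, 0.536, 0.459, 0.538]
ft_force: [-3.0, 1.5, 11.1]
width: -0.0001
```

```bash
python3 - <<'E'
from h import *
cv2.imwrite("pics/scene4.png",camera("scene")[:,:,::-1])
cv2.imwrite("pics/wrist4.png",camera("wrist")[:,:,::-1])
a=cv2.imread("pics/scene4.png")
cv2.imwrite("pics/c4.png",cv2.resize(a[200:390,165:325],(640,600),interpolation=cv2.INTER_CUBIC))
s=monitor.observe();print(s['eef_pos'],s['ft_force'])
E
```

```text
[ 0.51493644 -0.16856691  0.12039782] [-2.1796244   1.12705792 11.27324736]
```

View pics/c4.png

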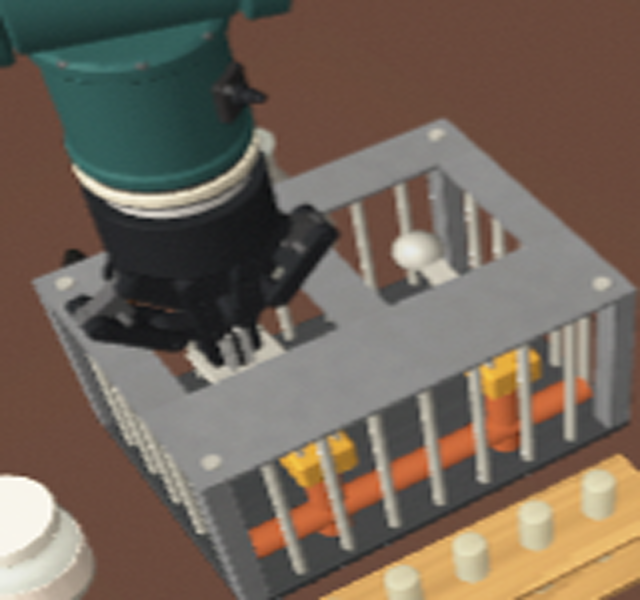

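View pics/wrist4.png

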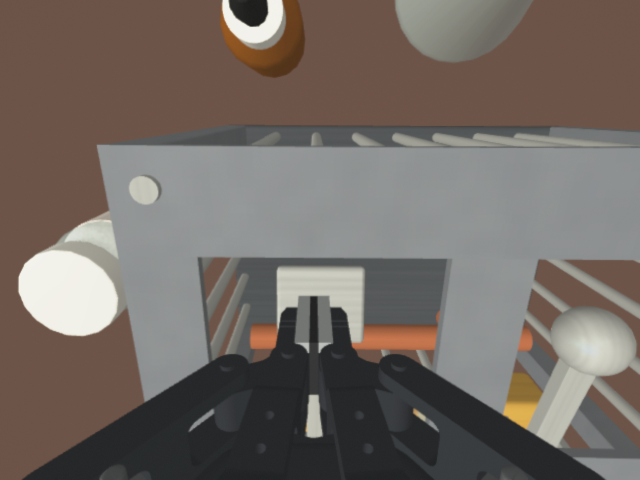

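>>> apply_moves([
  [[0,0,0,0.002,0,0,-1],[0,0,0,0.004,0,0,-1],[0,0,0,0.004,0,0,-1]],
])

```text
time: 6.43
eef_pos: [0.5151, -0.1686, 0.12]
tcp_rot: [-0.462, 0.536, 0.458, 0.538]
ft_force: [-7.9, 2.8, 22.9]
width: 0.0006
```

Force rises to 23 N with almost no further travel, so the lever is at its stop. I'll come out.

>>> apply_moves([
  [[0,0,0,-0.008,0,0,-1],[0,0,0,-0.025,0,0,-1],[0,0,0,-0.05,0,0,-1],[0,0,0,-0.085,0,0,-1],[0,0,0,-0.12,0,0,-1]],
])

```text
time: 6.85
eef_pos: [0.5129, -0.168, 0.2329]
tcp_rot: [-0.459, 0.537, 0.461, 0.537]
ft_force: [0.4, 0.4, -0.7]
width: -0.0003
```

```bash
python3 - <<'E'
from h import *
cv2.imwrite("pics/scene5.png",camera("scene")[:,:,::-1])
cv2.imwrite("pics/wrist5.png",camera("wrist")[:,:,::-1])
a=cv2.imread("pics/scene5.png")
cv2.imwrite("pics/c5.png",cv2.resize(a[200:390,165:325],(640,600),interpolation=cv2.INTER_CUBIC))
print([(np.round(x['centre'],4),x['p']) for x in finder.pinpoint("scene","gas_pad")],[(np.round(x['centre'],4),x['p']) for x in finder.pinpoint("wrist","gas_pad")])
s=monitor.observe();print(s['eef_pos'],s['ft_force'])
print(rel([.543,.292,.235],1.417),rel([.543,.292,.235],1.571))
E
```

```text
[(array([ 0.5103, -0.1607,  0.1203]), 0.59), (array([ 4.544e-01,  3.202e-01, -3.000e-04]), 0.45)] [(array([ 0.5116, -0.166 ,  0.118 ]), 0.89)]
[ 0.51414883 -0.16856208  0.23442159] [ 0.09668715 -0.08208168 -0.9007787 ]
(array([-0.    , -0.0008,  0.0035]), array([-0.0011,  0.042 ,  0.4595])) (array([-0.154 , -0.001 ,  0.0034]), array([-0.0011,  0.042 ,  0.4595]))
```

View pics/c5.png

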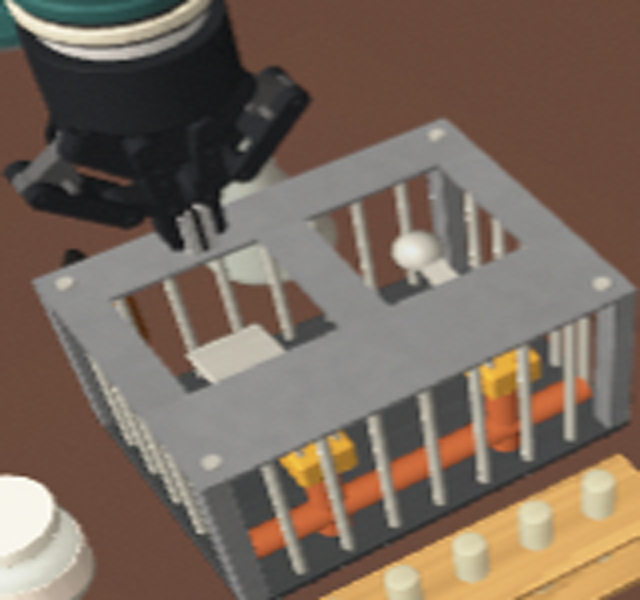

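View pics/wrist5.png

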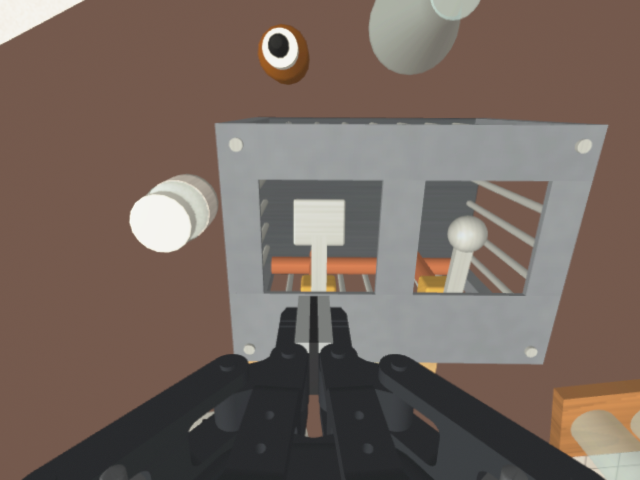

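Both cameras put the paddle at z≈0.119 m, which is fully down, and the ball lever hasn't moved. Next is the button.

>>> apply_moves([
  [[0,0,0,0,0.004,0.038,-1],[0,0,0,0,0.007,0.078,-1],[0,0,0,0,0.011,0.118,-1],[0,0,0,0,0.014,0.158,-1],[0,0,0,0,0.018,0.198,-1]],
])

```text
time: 7.47
eef_pos: [0.5249, 0.0319, 0.2305]
tcp_rot: [-0.459, 0.538, 0.461, 0.536]
ft_force: [1.3, 0.5, -0.2]
width: 0.0
```

>>> apply_moves([
  [[0,0,0,0,0.004,0.038,-1],[0,0,0,0,0.007,0.078,-1],[0,0,0,0,0.011,0.118,-1],[0,0,0,0,0.014,0.158,-1],[0,0,0,0,0.018,0.198,-1]],
])

```text
time: 7.88
eef_pos: [0.5375, 0.2304, 0.2304]
tcp_rot: [-0.46, 0.538, 0.461, 0.536]
ft_force: [0.8, 0.6, 0.2]
width: -0.0001
```

```bash
python3 - <<'E'
from h import *
cv2.imwrite("pics/wrist6.png",camera("wrist")[:,:,::-1])
print([(np.round(x['centre'],4),x['p']) for x in finder.pinpoint("wrist","ack_button_top")])
s=monitor.observe();print(s['eef_pos'],s['ft_force'])
print(rel([.543,.292,.235],1.417))
E
```

```text
[(array([0.5438, 0.2901, 0.0676]), 0.85)]
[0.53681329 0.23403771 0.22963181] [-0.40125919 -0.46375898 -0.3458715 ]
(array([ 0.0075,  0.0005, -0.0053]), array([-0.0053,  0.0024,  0.0582]))
```

View pics/wrist6.png

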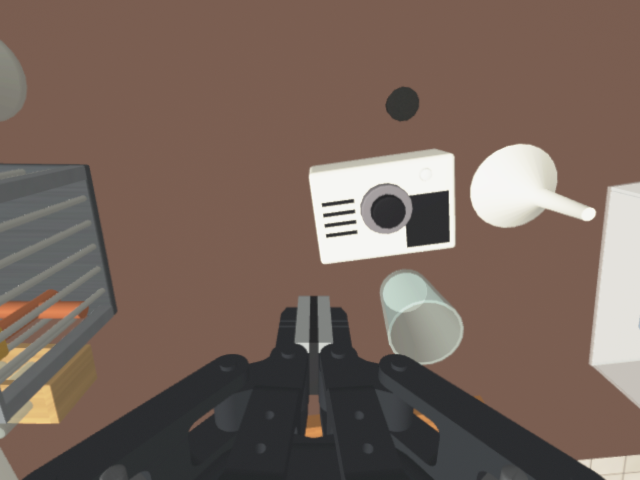

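>>> apply_moves([
  [[0,0,0,0,0.002,0.03,-1],[0,0,0,0,0.002,0.058,-1],[0,0,0,0.03,0.002,0.058,-1],[0,0,0,0.07,0.002,0.058,-1],[0,0,0,0.11,0.002,0.058,-1]],
])

```text
time: 8.4
eef_pos: [0.5454, 0.2861, 0.1213]
tcp_rot: [-0.46, 0.537, 0.46, 0.537]
ft_force: [0.3, -0.3, -0.5]
width: -0.0
```

```bash
python3 - <<'E'
from h import *
cv2.imwrite("pics/wrist7.png",camera("wrist")[:,:,::-1]);cv2.imwrite("pics/scene7.png",camera("scene")[:,:,::-1])
print([(np.round(x['centre'],4),x['p']) for x in finder.pinpoint("wrist","ack_button_top")])
a=cv2.imread("pics/scene7.png");b=cv2.imread("pics/wrist7.png")
cv2.imwrite("pics/c7.png",np.hstack([cv2.resize(a[150:280,330:460],(400,400)),cv2.resize(b[150:400,190:440],(400,400))]))
s=monitor.observe();print(s['eef_pos'],s['ft_force'])
print(rel([.5435,.2915,.075],1.417))
E
```

```text
[(array([0.5397, 0.2912, 0.0683]), 0.73)]
[0.54133603 0.28390362 0.11636233] [0.27057855 0.3272827  0.17209197]
(array([-0.0006, -0.0077, -0.0123]), array([ 0.0413, -0.0015,  0.0082]))
```

View pics/c7.png

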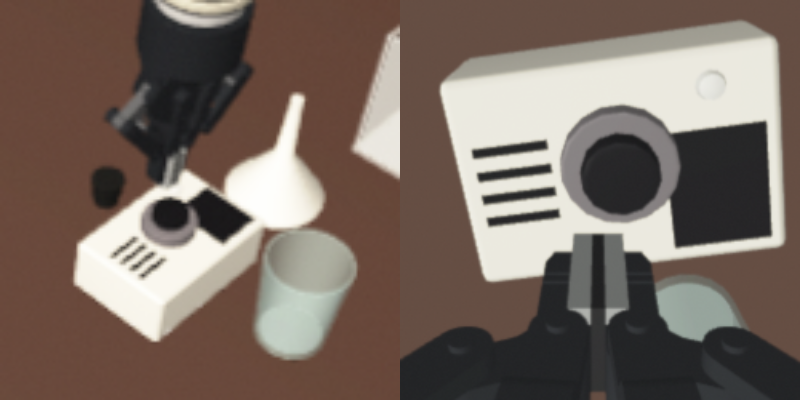

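>>> apply_moves([
  [[0,0,0,0.01,0.002,0.007,-1],[0,0,0,0.02,0.002,0.007,-1],[0,0,0,0.02,0.002,0.007,-1],[0,0,0,0.02,0.002,0.007,-1]],
])

```text
time: 8.88
eef_pos: [0.5452, 0.2939, 0.1047]
tcp_rot: [-0.46, 0.536, 0.46, 0.538]
ft_force: [0.8, -0.8, 0.3]
width: -0.0002
```

```bash
python3 - <<'E'
from h import *
s=monitor.observe();print(s['eef_pos'],s['ft_force'],s['qd'].round(3))
print(rel([.5425,.2912,.075],1.417))
cv2.imwrite("pics/wrist8.png",camera("wrist")[:,:,::-1]);cv2.imwrite("pics/scene8.png",camera("scene")[:,:,::-1])
print([(np.round(x['centre'],4),x['p']) for x in finder.pinpoint("wrist","ack_button_top")],[(np.round(x['centre'],4),x['p']) for x in finder.pinpoint("scene","ack_button_top")])
s=monitor.observe();print(s['eef_pos'])
a=cv2.imread("pics/scene8.png");b=cv2.imread("pics/wrist8.png")
cv2.imwrite("pics/c8.png",np.hstack([cv2.resize(a[170:270,340:440],(400,400)),cv2.resize(b[150:400,190:440],(400,400))]))
E
```

```text
[0.54521862 0.29385622 0.10473184] [ 0.78940121 -0.75443834  0.27100371] [-0.003 -0.01  -0.01  -0.     0.     0.001]
(array([0.0002, 0.0012, 0.002 ]), array([ 0.0297,  0.0023, -0.0031]))
[(array([0.5421, 0.2934, 0.0681]), 0.6)] [(array([0.547 , 0.2952, 0.0725]), 0.54)]
[0.54517154 0.29370664 0.1047829 ]
```

View pics/c8.png

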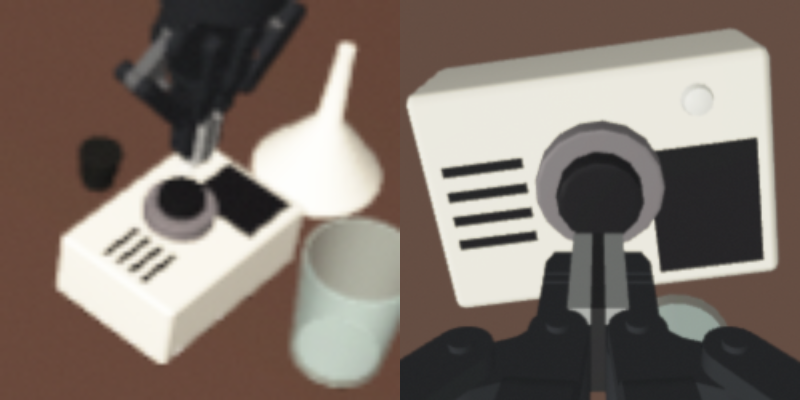

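```bash
python3 - <<'E'
from h import *
print(ray("wrist",[(315,272.5)],.070), ray("scene",[(340+182/4,170+197/4)],.070), monitor.observe()['eef_pos'])
E
```

```text
[[0.54271901 0.29523338 0.07      ]] [[0.54448169 0.29034636 0.07      ]] [0.54517154 0.29370664 0.1047829 ]
```

>>> apply_moves([
  [[0,0,0,0.01,0.002,-0.001,-1],[0,0,0,0.018,0.002,-0.001,-1],[0,0,0,0.024,0.002,-0.001,-1],[0,0,0,0.028,0.002,-0.001,-1],[0,0,0,0.03,0.002,-0.001,-1]],
])

```text
time: 9.5
eef_pos: [0.5414, 0.2924, 0.0716]
tcp_rot: [-0.46, 0.538, 0.46, 0.536]
ft_force: [-0.7, -0.8, 2.0]
width: -0.0002
```

>>> apply_moves([
  [[0,0,0,0.002,0,0,-1],[0,0,0,0.004,0,0,-1],[0,0,0,0.005,0,0,-1]],
])

```text
time: 9.75
eef_pos: [0.5422, 0.2928, 0.0687]
tcp_rot: [-0.46, 0.537, 0.46, 0.537]
ft_force: [-2.3, -1.0, 3.7]
width: 0.0001
```

>>> apply_moves([
  [[0,0,0,0.002,0,0,-1],[0,0,0,0.004,0,0,-1],[0,0,0,0.004,0,0,-1]],
])

```text
time: 10.0
eef_pos: [0.5425, 0.2929, 0.066]
tcp_rot: [-0.46, 0.537, 0.46, 0.537]
ft_force: [-3.9, -1.0, 8.1]
width: 0.0002
```

>>> apply_moves([
  [[0,0,0,0.002,0,0,-1],[0,0,0,0.003,0,0,-1],[0,0,0,0.003,0,0,-1]],
])

```text
time: 10.25
eef_pos: [0.5426, 0.293, 0.0659]
tcp_rot: [-0.46, 0.536, 0.46, 0.538]
ft_force: [-9.0, -4.7, 17.2]
width: -0.0002
```

>>> apply_moves([
  [[0,0,0,0,0,0,-1],[0,0,0,0,0,0,-1],[0,0,0,0,0,0,-1],[0,0,0,0,0,0,-1],[0,0,0,0,0,0,-1]],
])

```text
time: 10.67
eef_pos: [0.5425, 0.293, 0.0659]
tcp_rot: [-0.46, 0.536, 0.46, 0.538]
ft_force: [-9.2, -4.4, 17.2]
width: -0.0
```

```bash
python3 - <<'E'
from h import *
a=camera("scene")[:,:,::-1]; cv2.imwrite("pics/c9.png",cv2.resize(a[170:270,340:440],(600,600)))
print(monitor.observe()['ft_force'],monitor.observe()['eef_pos'])
E
```

```text
[-8.59265207 -3.42408767 16.61114295] [0.54255926 0.29292394 0.06585823]
```

View pics/c9.png

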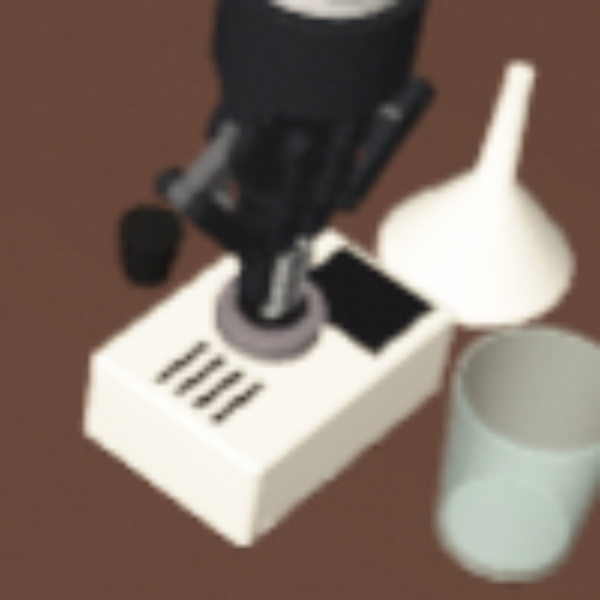

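The tip is centred on the button and the button has bottomed. I'll finish the hold and lift off.

>>> apply_moves([
  [[0,0,0,0,0,0,-1],[0,0,0,0,0,0,-1],[0,0,0,0,0,0,-1],[0,0,0,0,0,0,-1],[0,0,0,-0.015,0,0,-1]],
])

```text
time: 11.13
eef_pos: [0.542, 0.2927, 0.0761]
tcp_rot: [-0.46, 0.537, 0.46, 0.537]
ft_force: [-1.0, 0.1, -0.6]
width: -0.0001
```

>>> apply_moves([
  [[0,0,0,-0.03,0,0,-1],[0,0,0,-0.065,0,0,-1],[0,0,0,-0.1,0,0,-1],[0,0,0,-0.14,0,0,-1],[0,0,0,-0.15,0,0,-1]],
])

```text
time: 11.55
eef_pos: [0.5451, 0.2941, 0.2346]
tcp_rot: [-0.462, 0.532, 0.459, 0.542]
ft_force: [0.2, -0.8, 1.5]
width: -0.0002
```

>>> apply_moves([
  [[0,0,0,0,0.03,0,-1],[0,0,0,0,0.06,0,-1],[0,0,0,0,0.09,0,-1],[0,0,0,0,0.1,0,-1],[0,0,0,0,0.1,0,-1]],
])

```text
time: 11.97
eef_pos: [0.442, 0.3089, 0.2267]
tcp_rot: [-0.461, 0.536, 0.461, 0.537]
ft_force: [1.0, -0.0, -0.1]
width: -0.0002
```

```bash
python3 - <<'E'
from h import *
for c in ("top","scene"):
  cv2.imwrite(f"pics/{c}10.png",camera(c)[:,:,::-1])
  for t in ("gas_pad","water_ball","ack_button_top","stopper","funnel","flask","dropper","jar","beaker","tube_rack"):
    r=finder.pinpoint(c,t); print(c,t,[(np.round(x['centre'],4).tolist(),round(float(x['p']),2)) for x in r[:1]])
s=monitor.observe();print(s['time'],s['eef_pos'],s['ft_force'],s['qd'].round(3))
E
```

```text
top gas_pad [([0.514, -0.1686, 0.1186], 0.85)]
top water_ball [([0.5284, -0.0618, 0.1419], 0.82)]
top ack_button_top [([0.5424, 0.2945, 0.0744], 0.49)]
top stopper [([0.5587, 0.4347, -0.0026], 0.66)]
top funnel [([0.558, 0.4346, -0.0009], 0.81)]
top flask [([0.3702, -0.0554, 0.0012], 0.9)]
top dropper [([0.3874, -0.1789, -0.0034], 0.72)]
top jar [([0.5038, -0.3022, -0.0013], 0.76)]
top beaker [([0.6599, 0.3153, 0.0033], 0.94)]
top tube_rack [([0.6758, -0.1672, 0.0007], 0.57)]
scene gas_pad [([0.5103, -0.1637, 0.1217], 0.58)]
scene water_ball [([0.5298, -0.0628, -0.0013], 0.58)]
scene ack_button_top [([0.5444, 0.291, 0.0758], 0.42)]
scene stopper [([0.4557, 0.321, -0.001], 0.5)]
scene funnel [([0.5123, -0.1622, 0.1206], 0.71)]
scene flask [([0.3741, -0.054, -0.0011], 0.93)]
scene dropper [([0.3871, -0.1723, 0.0022], 0.5)]
scene jar [([0.5056, -0.3046, -0.0007], 0.97)]
scene beaker [([0.6593, 0.3119, 0.0004], 0.91)]
scene tube_rack [([0.6778, -0.1692, 0.0033], 0.65)]
13.0667 [0.44346271 0.30812528 0.22637423] [0.321559   0.19797985 0.54726815] [-0.    -0.002 -0.001 -0.     0.002  0.001]
```

View pics/scene10.png

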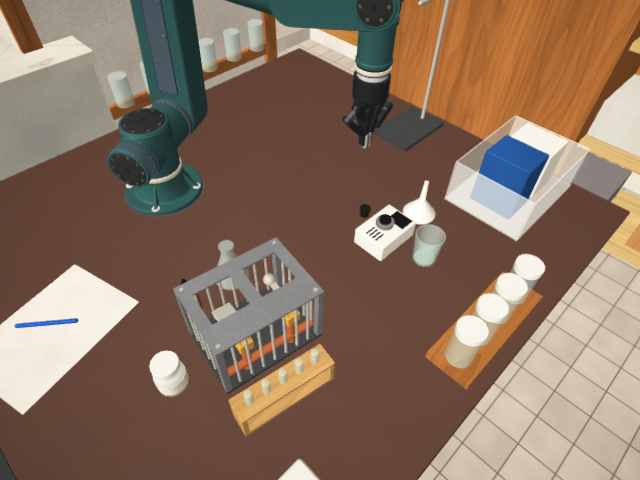

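The scene view shows everything in place, the paddle down at (222,312) and the button out at (386,221). I'm handing in.

```bash
python3 -c "
from bench import arm
print(arm.hand_in())"
```

```text
the job is handed in; nothing more can be done
None
```

The gas lever is fully down, and the alarm button was pressed in, held and released, in that order. The job was handed in at about 13 s of the 45 s allowed.

- **Gas lever:** I pressed it through the -y window with the fingers shut until it stopped moving at about 23 N. Afterwards four camera estimates put the paddle at z≈0.118–0.122 m, which is fully down.
- **Alarm button:** The tip bottomed out at z≈0.066 m with about 17 N. I held it there for about 1 s and let go, and the button came back out.
- **Guard, ball lever and loose things:** I saw no contact with the guard. The ball lever and the loose things are where they were, to within the finder's few-mm accuracy.
- **Checks that disagreed:** A few detections in the last check were plainly wrong: "stopper" at the funnel in the top view, "funnel" at the paddle in the scene view, and "water_ball" at bench height in the scene view. The other camera's readings and the picture contradict all three.

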